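# Set and lock the cam clamp on a battery pack

## Robot

A 6-joint arm with a two-finger parallel gripper is mounted at the origin on the work surface. World frame = base frame: x ahead of the robot, y to its left, z up, the work surface at z = 0. Lengths are in mm, angles in rad, forces in N, time in s.
With the tool pointing down it reaches from about 275 to 750 mm from the base axis. Payload 10.2 kg.
Tool frame: the origin (TCP) lies at the very end of the fingers, on their centre line; the grasp point (between the pads) lies 19 mm behind it; z points along the fingers, y is the direction in which the jaws open and shut (so a half turn about z gives the same grasp; the last joint's range is limited). The gripper opens to 85 mm and grips with 20 to 120 N. Pads are 22 mm wide; open, the fingers measure 114 mm over their backs; the gripper's body (76 mm by 85 mm) begins 54 mm behind the grasp point. The pads swing forward as they close: fully open they stand 13 mm farther back than shut.
Start: joints at [-1.462, 0.313, 1.498, -0, 1.331, -0.223], TCP at [171.004, -496.376, 231.294] pointing down, gripper open.
Joint ranges: [-2.94, 2.94], [-0.97, 2.17], [0.19, 2.56], [-1.23, 4.37], [0.02, 3.11], [-2.88, 2.88]. Speed limits (rad/s): [2.39, 2.39, 3.01, 3.14, 3.14, 3.14].

## Interface

Orientations are given as a unit quaternion [w, x, y, z].
In Python, from rig import * gives the robot as it stands. The module is installed in compiled form; this text tells all that it offers.
- The arm moves only by the shell command python3 -m crank 'ROWS' [FORCE]. ROWS is a JSON object of lists of equal length, an entry for each row: "dp": the shift along the world's x, y, z in cm, a list of three; "delta_rot": the turn, a rotation vector about the world's x, y, z in degrees, a list of three; "claw": the closure in counts, from 0 (fully open) to 255 (shut). A call has 1 to 10 rows; each row shifts and turns the commanded pose from where the row before left it; what a row does not reach is not made up. A row lasts 1/10 s, in which the tool goes at most 50 mm and 8.59 degrees, less where a joint would pass 70% of its speed; a pose out of reach is approached as far as the arm can. A call is refused whole if a number of a shift passes 5 or a number of a turn 8.59, either way. A call with a gripper value outside its range is refused whole. The fingers move at their own pace and stop on an object; FORCE is the grip in N (left out, the last holds). Time passes only in rows, so rows that do not move let the fingers close. It gives the time, the measured TCP pose, the force and the opening at its end, in the units of the state.
- sense(): the state, without advancing time (a new reading comes with each control period).
- capture(name): name is "scene" or "top" or "wrist"; returns (picture, depth): 384x512x3 uint8, red, green, blue; 384x512 float32, mm along the optical axis (not along the pixel's ray), 0 where there is no reading.
- camera_model(name): a dict with "fx", "fy", "cx", "cy" (pixels), "dist_coeffs" ([k1, k2, p1, p2, k3] as OpenCV has them; the pictures are not rectified), "cam_to_world" (4x4, takes a point from camera to world coordinates); the wrist camera has in their place "T_tool_cam" (4x4, takes a point from camera to tool coordinates, whose origin is the TCP and whose axes are the flange's). Camera axes: x right, y up, looking along -z (the intrinsics and any distortion apply to the point x, -y, -z); pixel columns grow to the right and rows downward; lengths in mm; the calibration is good to about 2 mm. A picture is of the moment at which its call begins: read the wrist's pose just before it. camera_model takes no time and is no camera call.
- finish_job(): hands the job in, once; it reports no verdict.
Trained networks look in the newest picture that a camera, given by its name, has taken for a name from the list of things; names that differ only in an ending like _2 or _b are one class to them, and where a whole thing is asked for, a point or a joint stands for the part that bears it (a point fixed in the world has none). Each returns a list of dicts, best first, with "p" (0 to 1); they miss things now and then, are a little off and sometimes report something else, mostly with a low value. They report only what shows in the picture. A call takes as long as a camera call. They do not tell look-alikes from the thing itself.
- boxes_of(camera, target): "centre" ([column, row] in pixels, amid what is visible of it).
- masks_of(camera, target): "region" (384x512 bool, what is visible of it) and "centre" ([column, row] in pixels, amid what is visible of it).
- pinpoint(camera, target): "centre" ([column, row] in pixels: a listed point, or the origin of a listed thing).
The state is a dict: "time_s": time; "joints": joint angles; "dq": joint speeds; "tau": joint torques, N m; "eef_pos": TCP position; "ee_rot": TCP orientation; "force": force on the tool from outside, world axes, zero at the start; "wrist_torque": the same for the moment, N m; "grip_width": opening from 0.0 (shut) to 1.0 (fully open).
Only numpy, scipy, OpenCV 4.12 (cv2) and the standard library are available. Lean on these libraries where they do the work, as an engineer would, in place of code of your own. Each camera call takes 0.05 s, during which the arm holds its last target.

## Task

Clamp the battery pack in its welding fixture with the right force: swing the cam lever half-way over, turn the knurled adjuster knob clockwise by feel until the clamp's shoe has pushed the pack against the back stop and just begins to press, then swing the lever fully home to its stop and let go. Do not over-tighten (the cells crush), do not turn the knob once the lever is closed, and leave the loose cells, screwdriver and tray where they are.

Things in the scene. Friction and masses are not known exactly. Their poses are not given: they have to be found in the camera images.
- clamp: White cam clamp fixed to the table, 150 mm (its x) by 60 mm (its y) by 78 mm high, on a dark 200 x 74 mm foot. Origin: on the table under its centre; z up. It pushes its shoe towards its own +y. On its top: the lever (pivot at x = -35 mm, y = 0 plus the knob's advance) and the knob (axis at x = +50 mm, y = 0). Right final clamping force: about 75 N (45 to 105 N); above 120 N the cells crush.
- shoe_mouth (a point): Where the black sprung shoe (60 mm wide) leaves the clamp's +y face, 45 mm above the table. Shoe advance: 4.0 mm per rad of knob plus 4.3 mm per rad of lever (a spiral cam, 6 mm in all). Once the pack sits on the back stop, the shoe presses with 25 N per mm of further advance; the final force is right when pressing begins with the lever half-way.
- lever (a joint): Cam lever angle, rad. 0 = open, arm along the clamp's -y; grows clockwise seen from above; starts at 0 to 0.25; 0.70 = half-way; 1.40 = fully home on its stop, arm along the clamp's -x (10 degrees short of it). 0.55 N m of friction: the cam holds itself wherever it is left. Moving it takes about 6.5 N at the handle, rising to about 10 N as a rightly set clamp closes.
- lever_grip (a point): Middle of the lever's upright round black handle, 16 mm in diameter, from 95 to 141 mm above the table; this point is 119 mm above the table and 85 mm from the pivot axis. The flat steel arm below it is 16 mm wide, its top 97 mm above the table.
- lever_pivot (a point): Point on the lever's vertical pivot axis, at the height of lever_grip (119 mm above the table). The pivot sits on a small slide: turning the knob carries it and the lever with the shoe, towards the clamp's +y, 4.0 mm per rad; the lever's angle stays.
- knob (a joint): Knob angle, rad, 0 to 4.5, growing clockwise seen from above (shoe comes out). Starts at 0 to 0.45; needs 0.8 to 3 rad more, not known beforehand: the back stop is locked elsewhere each time. While it turns, a steady 0.6 N m of friction; once the shoe presses the seated pack the moment rises by 0.4 N m per rad. Pushing the pack before that adds only 0.02. At rest the friction can act either way.
- knob_grip (a point): On the axis of the upright knurled aluminium knob, 32 mm in diameter, from 84 to 126 mm above the table; this point is 112 mm above the table. Its axis is 85 mm from the lever's pivot. The clamp's top below is 78 mm above the table.
- pack_centre (a point): Centre of the battery pack, half-way up: 2 x 7 green cells in black holders, 142 mm (its x) by 42 mm (its y) by 70 mm high, about 0.65 kg, standing on a 6 mm aluminium nest plate with a back stop 64 mm high on the side away from the clamp. It starts 0.5 to 3 mm short of the back stop, and the shoe has not reached it.
- cell0: Loose single cell standing on end behind the fixture, 18 mm in diameter, 65 mm high; origin at its underside. Leave alone.
- cell1: A second such loose cell. Leave alone.
- driver: Screwdriver, 170 mm long, lying on the table on the lever's side of the clamp. Leave alone.
- tray: Open black parts tray 110 x 150 x 45 mm with metal strips, on the table behind the fixture. Leave alone.
Things that resemble listed ones, but are neither listed nor needed, are in the scene too. There is more than one size of the clamp; the job needs the largest.

How it is judged:
By the outcome, as a careful person would: the job done as asked, in the order asked, and still so for the second after the job is handed in, with the robot touching nothing.
It also fails if it takes over 58 s, if anything falls off the work surface, if the arm or the gripper's body presses on something with over 40 N, if the wrist force passes 120 N, or if a joint passes its speed limit or range.

## Working session

There is one attempt and no reset: what is moved stays moved. The work goes in short steps, Python scripts to look and compute and a shell command to move; the robot and the scene stay as the last step left them, time stands still between calls to the robot, and variables do not carry over. Pictures are saved under pics/ and viewed, and the job is handed in when it is done.

```bash
mkdir -p pics; cat > h.py <<'E'
from rig import *
import numpy as np, cv2
def save(n,img): cv2.imwrite(f'pics/{n}.png',cv2.cvtColor(img,cv2.COLOR_RGB2BGR))
E
python3 - <<'E'
from h import *
s=sense(); print({k:np.round(v,3).tolist() for k,v in s.items()})
for c in ['scene','top']:
    p,d=capture(c); save(c+'0',p); np.savez(f'{c}0.npz',p=p,d=d)
    for t in ['clamp','lever_grip','lever_pivot','knob_grip','shoe_mouth','pack_centre','driver','tray','cell0']:
        print(c,t,[(np.round(r['centre']).tolist(),round(r['p'],2)) for r in pinpoint(c,t)])
E
```

```text
{'time_s': 0.0, 'joints': [-1.462, 0.313, 1.498, -0.0, 1.331, -0.223], 'dq': [0.001, -0.002, 0.001, 0.001, 0.0, 0.0], 'tau': [-0.001, -41.226, -25.974, -0.0, 0.004, 0.0], 'eef_pos': [170.996, -496.106, 230.751], 'ee_rot': [-0.001, 0.986, 0.165, 0.0], 'force': [0.343, 0.092, 0.352], 'wrist_torque': [-0.024, -0.003, -0.039], 'grip_width': 0.996}
scene clamp [([248.0, 219.0], 0.93), ([342.0, 195.0], 0.93), ([144.0, 264.0], 0.67)]
scene lever_grip [([127.0, 207.0], 0.88), ([241.0, 153.0], 0.76), ([332.0, 152.0], 0.67)]
scene lever_pivot [([350.0, 161.0], 0.83), ([149.0, 219.0], 0.7), ([259.0, 172.0], 0.55)]
scene knob_grip [([222.0, 190.0], 0.62), ([121.0, 241.0], 0.52), ([338.0, 169.0], 0.44)]
scene shoe_mouth [([255.0, 208.0], 0.98), ([238.0, 156.0], 0.62), ([352.0, 191.0], 0.59), ([152.0, 256.0], 0.55)]
scene pack_centre [([270.0, 227.0], 0.82)]
scene driver [([201.0, 209.0], 0.65)]
scene tray [([307.0, 302.0], 0.57)]
scene cell0 [([319.0, 259.0], 0.68), ([333.0, 246.0], 0.52)]
top clamp [([244.0, 311.0], 0.96), ([266.0, 212.0], 0.76), ([268.0, 123.0], 0.7)]
top lever_grip [([308.0, 188.0], 0.69), ([296.0, 112.0], 0.68), ([308.0, 222.0], 0.61)]
top lever_pivot [([268.0, 118.0], 0.81), ([248.0, 332.0], 0.8), ([274.0, 222.0], 0.58)]
top knob_grip [([264.0, 182.0], 0.7), ([260.0, 96.0], 0.55), ([239.0, 301.0], 0.42)]
top shoe_mouth [([257.0, 213.0], 0.86), ([233.0, 316.0], 0.86), ([259.0, 119.0], 0.73)]
top pack_centre [([233.0, 217.0], 0.83)]
top driver [([308.0, 186.0], 0.96)]
top tray [([165.0, 194.0], 0.62)]
top cell0 [([198.0, 256.0], 0.64), ([187.0, 235.0], 0.62)]
```

View pics/scene0.png

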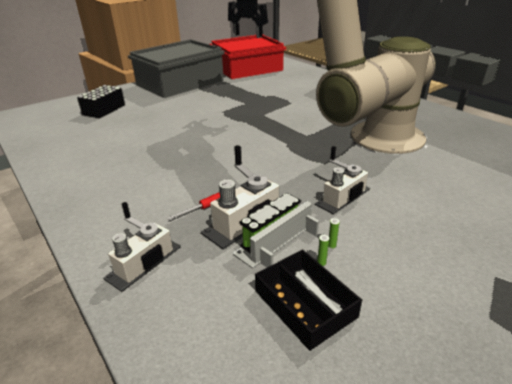

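View pics/top0.png

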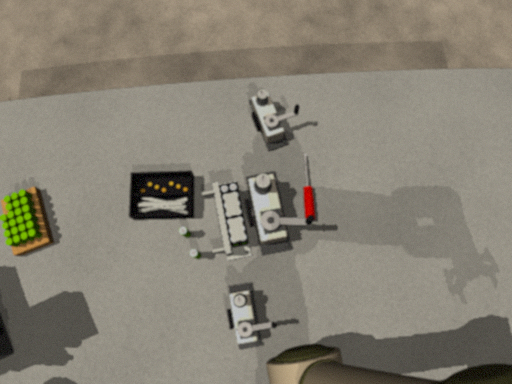

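The scene picture shows three clamps: the middle one at scene (248,219) / top (266,212), which has the pack in front of it, and smaller ones at scene (144,264) / (342,195), top (268,123) / (244,311). The driver lies beside the middle clamp's lever at top (308,200), the tray is at top (162,195), and the loose cells are at top (184,231) and (195,254). I'll measure the middle clamp and check it in a crop.

```bash
cat >> h.py <<'E'
def ray(c,uv,M=None):
    m=camera_model(c); K=np.array([[m['fx'],0,m['cx']],[0,m['fy'],m['cy']],[0,0,1.]])
    q=cv2.undistortPoints(np.array([[uv]],float),K,np.array(m['dist_coeffs'],float))[0,0]
    T=np.array(m['cam_to_world']) if M is None else M
    d=T[:3,:3]@np.array([q[0],-q[1],-1.]); return T[:3,3],d
def atz(c,uv,z,M=None):
    o,d=ray(c,uv,M); return o+d*(z-o[2])/d[2]
def atd(c,uv,dep,M=None):
    o,d=ray(c,uv,M); return o+d*dep
def proj(c,P,M=None):
    m=camera_model(c); K=np.array([[m['fx'],0,m['cx']],[0,m['fy'],m['cy']],[0,0,1.]])
    T=np.array(m['cam_to_world']) if M is None else M
    p=np.linalg.inv(T)@np.append(P,1); p=p[:3]*[1,-1,-1]
    return cv2.projectPoints(p.reshape(1,1,3),np.zeros(3),np.zeros(3),K,np.array(m['dist_coeffs'],float))[0][0,0]
E
python3 - <<'E'
from h import *
for n,c,pts in [('knob','top',(264,182)),('knob','scene',(222,190))]:
    print(n,c,atz(c,pts,112).round(1))
print('pivot',atz('top',(274,222),119).round(1),atz('scene',(259,172),119).round(1))
print('grip',atz('top',(308,222),119).round(1),atz('scene',(241,153),119).round(1))
print('mouth',atz('top',(257,213),45).round(1),atz('scene',(255,208),45).round(1))
print('clamp',atz('top',(266,212),0).round(1),atz('scene',(248,219),0).round(1))
for a in [(268,123),(244,311)]: print('other',atz('top',a,0).round(1))
for a in [(144,264),(342,195)]: print('other',atz('scene',a,0).round(1))
print('driver',atz('top',(308,186),10).round(1),atz('top',(309,218),10).round(1),atz('top',(307,156),10).round(1))
z=np.load('top0.npz');p=z['p'];save('topc',cv2.resize(p[150:270,180:340],None,fx=5,fy=5,interpolation=cv2.INTER_CUBIC))
z=np.load('scene0.npz');p=z['p'];save('scenec',cv2.resize(p[130:280,180:340],None,fx=4,fy=4,interpolation=cv2.INTER_CUBIC))
E
```

```text
knob top [650.1  74.9 112. ]
knob scene [660.7  77.5 112. ]
pivot [557.5  60.3 119. ] [567.1  78.4 119. ]
grip [552.  -13.2 119. ] [547.2 -14.9 119. ]
mouth [594.1  95.   45. ] [591.9  94.5  45. ]
clamp [603.6  72.4   0. ] [593.6  68.8   0. ]
other [837.6  49.3   0. ]
other [369.7 142.3   0. ]
other [840.1  55.7   0. ]
other [356.2 136.9   0. ]
driver [659.4 -36.   10. ] [579.1 -30.6  10. ] [737.3 -41.3  10. ]
```

View pics/topc.png

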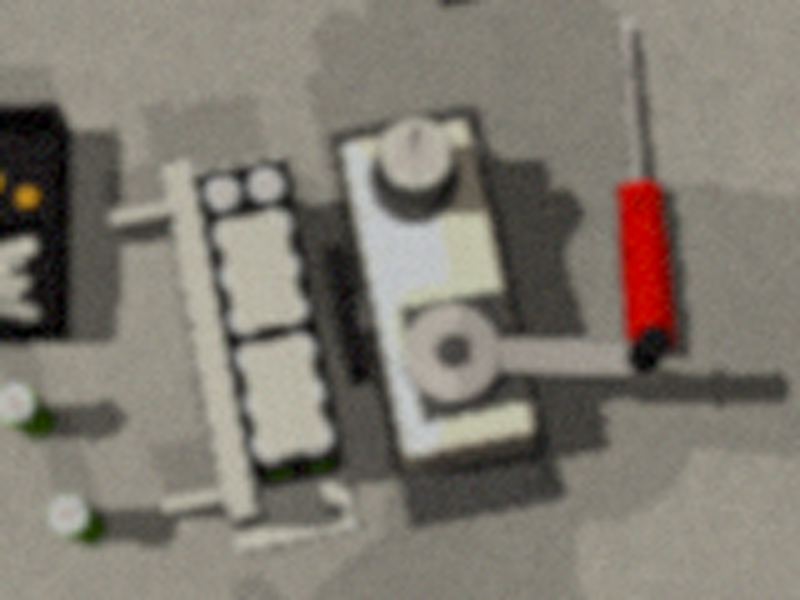

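View pics/scenec.png

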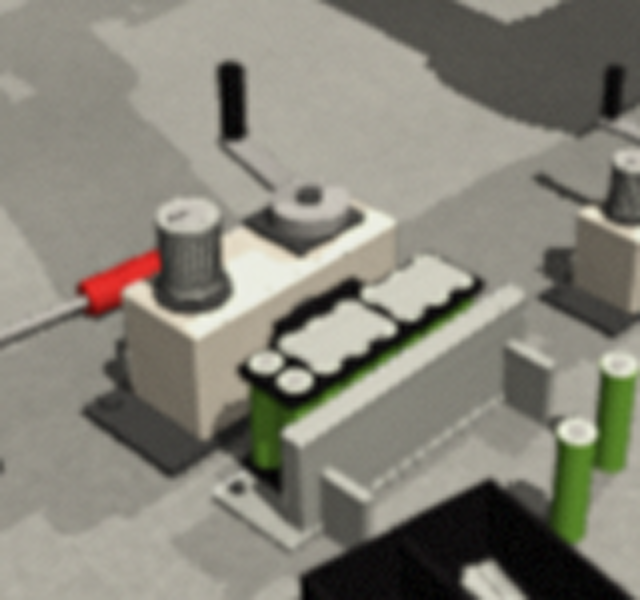

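```bash
python3 - <<'E'
from h import *
T=lambda x,y,z:print('top',atz('top',(180+x/5,150+y/5),z).round(1))
S=lambda x,y,z:print('scn',atz('scene',(180+x/4,130+y/4),z).round(1))
T(415,148,126);S(190,215,126)
print('pivot');T(452,348,102);S(310,195,102)
print('handle');T(650,345,141);S(231,68,141);T(643,355,97)
zt=np.load('top0.npz')['d'];zs=np.load('scene0.npz')['d']
print(atd('top',(263,180),zt[180,263]).round(1),atd('top',(270,224),zt[224,270]).round(1),atd('top',(262,205),zt[205,262]).round(1))
print('body corners')
for q in [(342,145),(468,118),(535,415),(405,460)]: T(*q,78)
c=atz('top',(180+342/5,150+145/5),78)
E
```

```text
top [652.   77.1 126. ]
scn [650.6  83.8 126. ]
pivot
top [566.2  67.  102. ]
scn [569.6  76.1 102. ]
handle
top [554.6 -15.2 141. ]
scn [559.6  -8.6 141. ]
top [557.7 -17.6  97. ]
[650.8  77.2 126.9] [557.6  68.4  95.2] [605.2  82.6  79. ]
body corners
top [669.  109.4  78. ]
top [677.7  50.2  78. ]
top [537.1  31.2  78. ]
top [521.2  91.   78. ]
```

The crops confirm it: the middle clamp is the largest (measured body about 149 mm long by 60 mm wide) and the pack and nest are in front of it. Its yaw is about 7°, its knob is near (651,79), its pivot near (566,71) and its handle near (556,-13). I'll move above it for a wrist view.

```bash
python3 -m crank '{"dp":[[2.5,3.5,0.7],[2.5,3.5,0.7],[2.5,3.5,0.7],[2.5,3.5,0.7],[2.5,3.5,0.7],[2.5,3.5,0.7],[2.5,3.5,0.7],[2.5,3.5,0.7],[2.5,3.5,0.7],[2.5,3.5,0.7]],"delta_rot":[[0,0,4.6],[0,0,4.6],[0,0,4.6],[0,0,4.6],[0,0,4.6],[0,0,4.6],[0,0,4.6],[0,0,4.6],[0,0,4.6],[0,0,4.6]],"claw":[0,0,0,0,0,0,0,0,0,0]}' 20
python3 -c "
from h import *
print(np.round(camera_model('wrist')['T_tool_cam'],3)); print(np.round(sense()['joints'],3))"
```

```text
time_s: 2.0
eef_pos: [421.7, -144.7, 301.8]
ee_rot: [0.0, 0.842, 0.539, 0.0]
force: [1.0, -0.1, 0.4]
grip_width: 1.001
[[ 0.0000e+00  9.4800e-01  3.1900e-01  8.2459e+01]
 [ 1.0000e+00 -0.0000e+00  0.0000e+00 -2.7900e-01]
 [ 1.0000e-03  3.1900e-01 -9.4800e-01 -1.4317e+02]
 [ 0.0000e+00  0.0000e+00  0.0000e+00  1.0000e+00]]
[-0.594  0.09   1.589 -0.     1.463 -0.162]
```

```bash
python3 -m crank '{"dp":[[3,3,0.4],[3,3,0.4],[3,3,0.4],[3,3,0.4],[3,3,0.4],[0,0,0]],"delta_rot":[[0,0,4.5],[0,0,4.5],[0,0,4.5],[0,0,4.5],[0,0,0],[0,0,0]],"claw":[0,0,0,0,0,0]}' 20
python3 - <<'E'
from h import *
s=sense()
p,d=capture('wrist'); save('w1',p)
from scipy.spatial.transform import Rotation as R
def M(s):
    q=s['ee_rot'];T=np.eye(4);T[:3,:3]=R.from_quat([q[1],q[2],q[3],q[0]]).as_matrix();T[:3,3]=s['eef_pos'];return T@np.array(camera_model('wrist')['T_tool_cam'])
m=M(s); np.savez('w1.npz',p=p,d=d,M=m)
print(s['eef_pos'],s['ee_rot'],s['joints'])
for t,z in [('lever_grip',119),('lever_pivot',119),('knob_grip',112),('shoe_mouth',45),('pack_centre',41)]:
    for r in pinpoint('wrist',t): print(t,np.round(r['centre']),round(r['p'],2),atz('wrist',r['centre'],z,m).round(1))
E
```

```text
time_s: 2.6
eef_pos: [573.0, 6.7, 320.5]
ee_rot: [-0.0, 0.748, 0.664, 0.0]
force: [-0.4, -0.5, -0.4]
grip_width: 0.999
[572.96000787   6.73613479 320.5355932 ] [-3.96979785e-04  7.47535734e-01  6.64221432e-01  2.42973988e-04] [-1.93025719e-01  3.80659200e-01  1.17492279e+00  8.67898729e-04
  1.58634748e+00 -7.51198793e-02]
lever_grip [444. 156.] 0.77 [811.3  -8.5 119. ]
lever_grip [ 73. 129.] 0.76 [358.6  79.3 119. ]
lever_grip [247. 187.] 0.58 [560.1 -19.  119. ]
lever_pivot [240. 114.] 0.98 [562.6  72.3 119. ]
lever_pivot [434. 111.] 0.92 [793.8  48.7 119. ]
lever_pivot [55. 76.] 0.86 [355.8 139.7 119. ]
knob_grip [309.  98.] 0.81 [647.6  80.4 112. ]
knob_grip [478.  89.] 0.79 [849.6  67.8 112. ]
knob_grip [101.  65.] 0.62 [409.4 145.6 112. ]
knob_grip [240. 112.] 0.21 [563.1  73.8 112. ]
shoe_mouth [264.  87.] 0.93 [598.  101.5  45. ]
shoe_mouth [423.  89.] 0.84 [821.6  72.9  45. ]
shoe_mouth [87. 56.] 0.63 [360.9 170.2  45. ]
pack_centre [255.  48.] 0.76 [590.7 152.9  41. ]
```

View pics/w1.png

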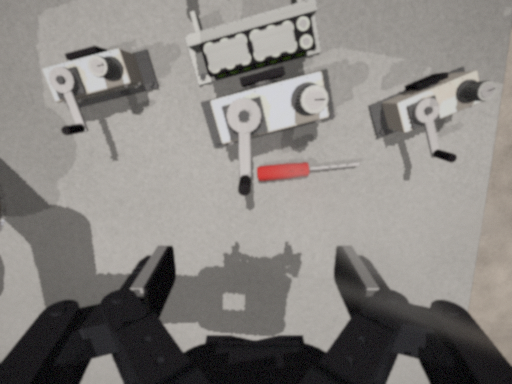

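The wrist view shows the middle clamp with its lever handle at (245,185), pivot disc at (243,115) and knob top at (314,98). The driver is at (300,171), and the two small clamps are at the left (88,78) and right (430,105). I'll refine with an enlargement.

```bash
python3 - <<'E'
from h import *
z=np.load('w1.npz');p=z['p'];save('w1c',cv2.resize(p[70:210,190:350],None,fx=5,fy=5,interpolation=cv2.INTER_CUBIC)[:, :])
m=z['M'];d=z['d']
for u in [(245,181),(245,185),(245,189),(243,108),(314,97),(280,110)]: print(u,atd('wrist',u,d[u[1],u[0]],m).round(1))
E
```

```text
(245, 181) [558.9  -8.9 126.9]
(245, 185) [559.2  -9.9 140.7]
(245, 189) [558.7 -14.7 141.6]
(243, 108) [566.6  77.9  98.2]
(314, 97) [650.2  81.3 126.9]
(280, 110) [614.1  69.1  79.2]
```

View pics/w1c.png

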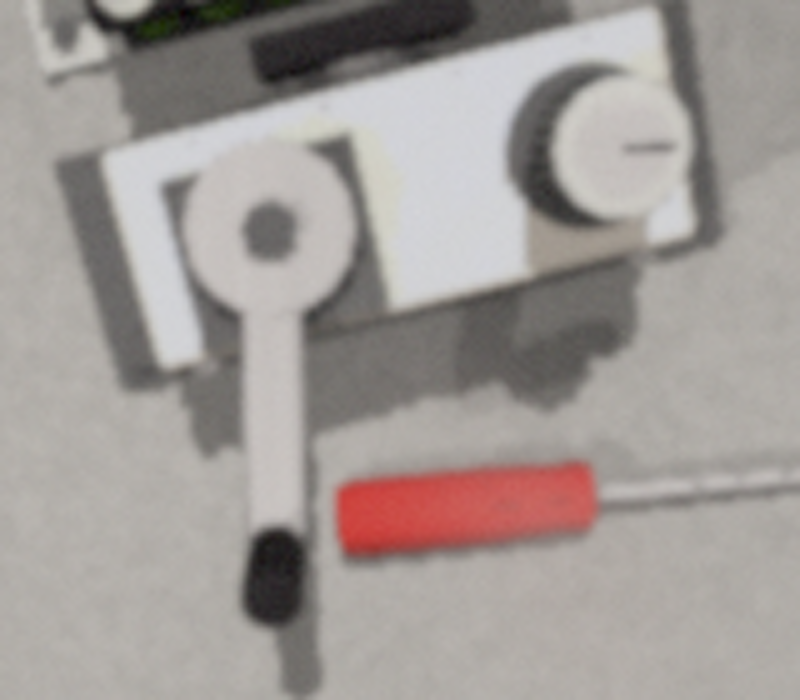

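```bash
python3 - <<'E'
from h import *
z=np.load('w1.npz');m=z['M']
f=lambda x,y,zz:atz('wrist',(190+x/5,70+y/5),zz,m)
k=f(622,147,126);pv=f(270,230,102);h=f(272,595,141);h2=f(274,555,97)
print(k,pv,h,h2)
C=[f(*q,78) for q in [(105,150),(660,8),(690,240),(160,368)]]
for c in C: print(c.round(1))
print('yaw',[np.degrees(np.arctan2(*(C[a]-C[b])[[1,0]])).round(1) for a,b in [(1,0),(2,3)]], np.mean(C,0))
print('knob-piv',np.linalg.norm((k-pv)[:2]),np.degrees(np.arctan2(*(k-pv)[[1,0]])))
print('lever',np.linalg.norm((h-pv)[:2]),np.degrees(np.arctan2(*(h-pv)[[1,0]])))
E
```

```text
[650.66291406  78.5560939  126.        ] [566.79385386  68.27818161 102.        ] [557.88958061 -14.77678995 141.        ] [556.56253815 -17.51855299  97.        ]
[525.3  92.3  78. ]
[671.8 109.9  78. ]
[677.3  51.2  78. ]
[530.9  33.9  78. ]
yaw [np.float64(6.9), np.float64(6.7)] [601.30855882  71.85014972  78.        ]
knob-piv 84.49647768439313 6.986597643163149
lever 83.53091872528263 -96.11927260420613
```

```bash
python3 -m crank '{"dp":[[-1.5,-2.3,0],[0,0,-4.5],[0,0,-4.5],[0,0,-4.5],[0,0,-4.5],[0,0,-2],[0,0,0]],"delta_rot":[[0,0,0.6],[0,0,0],[0,0,0],[0,0,0],[0,0,0],[0,0,0],[0,0,0]],"claw":[0,0,0,0,0,0,0]}' 30
python3 - <<'E'
from h import *
s=sense();print(s['eef_pos'],s['force'])
p,d=capture('wrist'); save('w2',p)
p,d=capture('scene'); save('s2',p[100:260,140:360].repeat(3,0).repeat(3,1))
E
```

```text
time_s: 3.6
eef_pos: [554.2, -19.8, 119.0]
ee_rot: [-0.002, 0.746, 0.666, -0.002]
force: [-0.5, -0.1, 0.6]
grip_width: 1.003
[554.24771843 -19.76131823 118.95851637] [-0.54016625 -0.14211759  0.55762853]
```

View pics/w2.png

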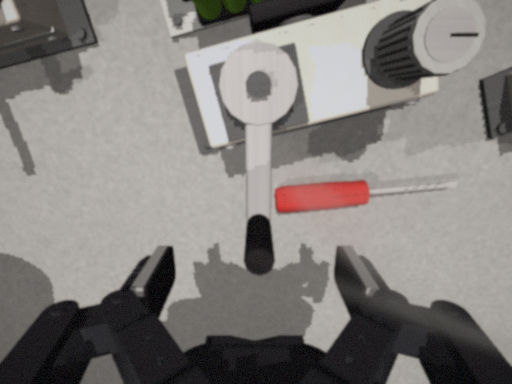

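View pics/s2.png

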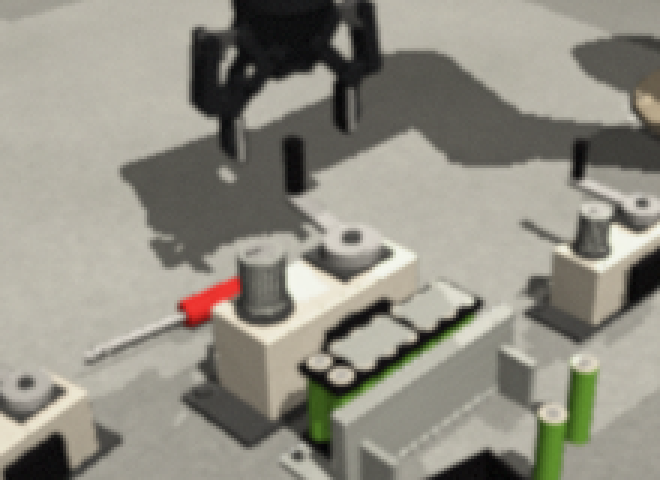

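```bash
cat >> h.py <<'E'
from scipy.spatial.transform import Rotation as R
def WM(s):
    q=s['ee_rot'];T=np.eye(4);T[:3,:3]=R.from_quat([q[1],q[2],q[3],q[0]]).as_matrix();T[:3,3]=s['eef_pos'];return T@np.array(camera_model('wrist')['T_tool_cam'])
E
python3 - <<'E'
from h import *
s=sense();m=WM(s)
print(atz('wrist',(259,261),141,m),atz('wrist',(258.5,85),102,m),atz('wrist',(448,35),126,m),atz('wrist',(259,218),97,m))
print(np.degrees(np.arctan2(s['ee_rot'][2],s['ee_rot'][1]))*2-90, s['joints'])
E
```

```text
[558.74592498 -17.58889455 141.        ] [568.33136874  68.17004947 102.        ] [654.80935633  79.15458192 126.        ] [559.96217482 -13.23622125  97.        ]
-6.433785157363715 [-2.46331968e-01  4.86417580e-01  1.54444382e+00 -6.91958175e-05
  1.10918436e+00 -1.34010462e-01]
```

The wrist view puts the handle at (259,245), centred between the open fingers. In the scene crop the fingers stand just above the handle. I'll make a small correction, go down and close.

```bash
python3 -m crank '{"dp":[[0.4,0.35,-1.5],[0,0,0],[0,0,0],[0,0,0],[0,0,0],[0,0,0],[0,0,0],[0,0,0]],"delta_rot":[[0,0,0],[0,0,0],[0,0,0],[0,0,0],[0,0,0],[0,0,0],[0,0,0],[0,0,0]],"claw":[0,0,255,255,255,255,255,255]}' 30
python3 - <<'E'
from h import *
s=sense();print(s['eef_pos'],s['force'],s['wrist_torque'],s['grip_width'])
E
```

```text
time_s: 4.5
eef_pos: [559.6, -16.0, 106.5]
ee_rot: [-0.0, 0.745, 0.667, -0.0]
force: [-5.3, -1.5, 4.2]
grip_width: 0.177
[559.59974449 -15.95720263 106.53739406] [-5.29487972 -1.4941959   4.20039746] [-0.10427457  0.86876811  0.05410407] 0.17686057085255857
```

```bash
python3 -m crank '{"dp":[[-0.4,0.05,0],[-0.4,0.07,0],[-0.4,0.09,0],[-0.4,0.11,0],[-0.38,0.13,0],[-0.38,0.15,0],[-0.37,0.17,0],[-0.37,0.175,0],[-0.33,0.19,0],[-0.33,0.2,0]],"delta_rot":[[0,0,-2.7],[0,0,-2.7],[0,0,-2.7],[0,0,-2.7],[0,0,-2.7],[0,0,-2.7],[0,0,-2.7],[0,0,-2.7],[0,0,-2.7],[0,0,-2.7]],"claw":[255,255,255,255,255,255,255,255,255,255]}' 30
python3 -m crank '{"dp":[[0,0,0],[0,0,0]],"delta_rot":[[0,0,0],[0,0,0]],"claw":[255,255]}'
python3 - <<'E'
from h import *
s=sense();print(s['eef_pos'],s['force'],s['wrist_torque'],s['grip_width'])
v=s['eef_pos'][:2]-np.array([566.8,68.3]);print(np.hypot(*v),np.degrees(np.arctan2(v[1],v[0])),'want -123.2')
E
```

```text
time_s: 5.5
eef_pos: [522.8, -4.0, 106.7]
ee_rot: [0.002, 0.881, 0.473, -0.0]
force: [-0.3, -9.7, 1.5]
grip_width: 0.178
time_s: 5.7
eef_pos: [522.4, -3.9, 106.6]
ee_rot: [0.001, 0.88, 0.474, -0.0]
force: [-4.4, -8.1, 3.8]
grip_width: 0.177
[522.44738079  -3.87411959 106.63588203] [-4.3710067  -8.05495814  3.83882094] [-1.23332926  0.55232871  0.04706512] 0.17650931414030743
84.7127993234748 -121.57166008000657 want -123.2
```

```bash
python3 -m crank '{"dp":[[-0.2,0.12,0],[0,0,0],[0,0,0],[0,0,0],[0,0,0],[0,0,0],[0,0,4],[0,0,5],[0,0,5],[0,0,0]],"delta_rot":[[0,0,-1.5],[0,0,0],[0,0,0],[0,0,0],[0,0,0],[0,0,0],[0,0,0],[0,0,0],[0,0,0],[0,0,0]],"claw":[255,255,255,0,0,0,0,0,0,0]}'
python3 - <<'E'
from h import *
s=sense();print(s['eef_pos'],s['force'],s['wrist_torque'],s['grip_width'],s['joints'])
p,d=capture('wrist'); save('w3',p);np.savez('w3.npz',p=p,d=d,M=WM(s))
E
```

```text
time_s: 6.7
eef_pos: [522.6, -1.5, 252.8]
ee_rot: [0.004, 0.886, 0.463, 0.005]
force: [-0.2, -0.3, -0.8]
grip_width: 0.997
[522.60964316  -1.50854805 252.80492351] [-0.15757978 -0.30044423 -0.8476849 ] [-0.03599825 -0.00291712  0.02172391] 0.9968819445854457 [-2.27420863e-01  2.85705050e-01  1.47757979e+00  2.43087853e-04
  1.36617141e+00  3.81000951e-01]
```

View pics/w3.png

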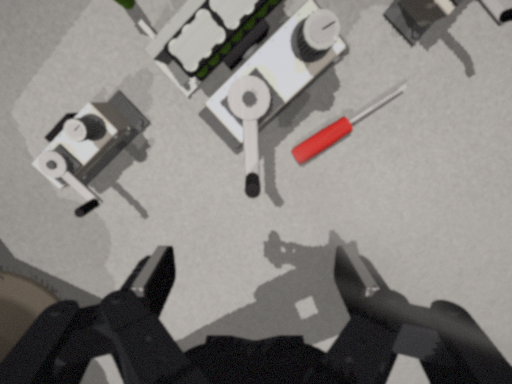

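The wrist view shows the lever swung, with the handle at (252,184), the pivot at (249,97) and the knob at (320,30). The driver, at (322,140), hasn't been touched. Next I'll measure the lever angle.

```bash
python3 - <<'E'
from h import *
z=np.load('w3.npz');p=z['p'];save('w3c',cv2.resize(p[0:200,190:350],None,fx=4,fy=4,interpolation=cv2.INTER_CUBIC)[:600])
save('w3d',cv2.resize(p[120:200,200:300],None,fx=7,fy=7,interpolation=cv2.INTER_CUBIC))
E
```

```text
(no output)
```

View pics/w3c.png

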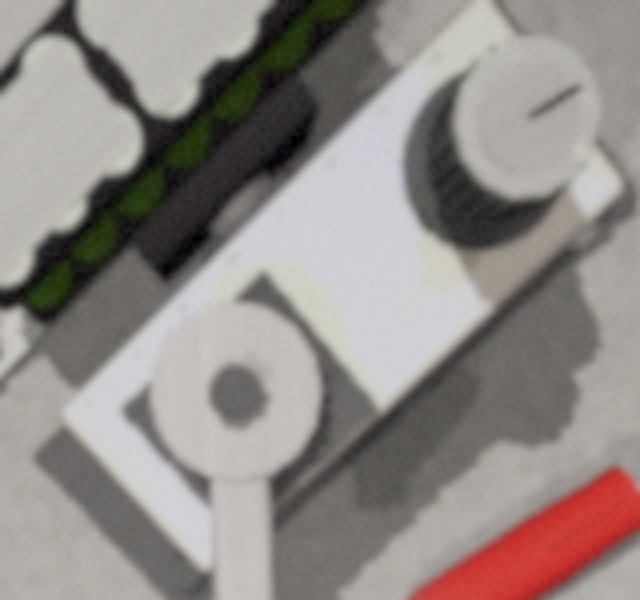

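View pics/w3d.png

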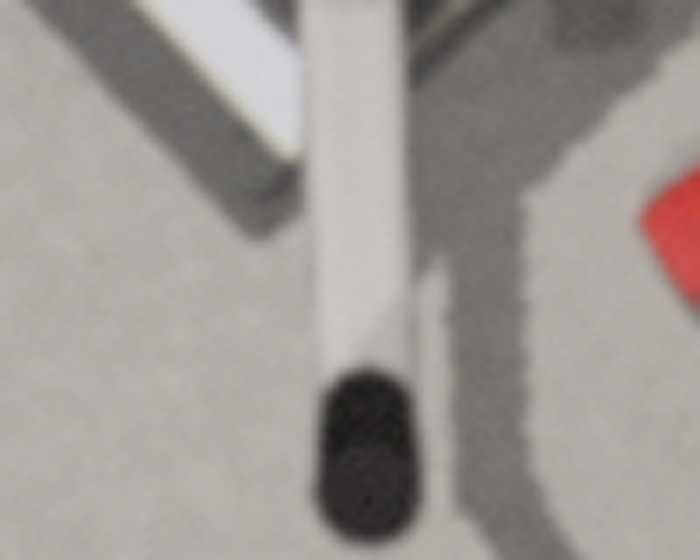

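```bash
python3 - <<'E'
from h import *
m=np.load('w3.npz')['M']
A=lambda u,z:atz('wrist',u,z,m)
h=A((252.7,190),141);h2=A((252.7,178.6),97);a=A((250.4,122.9),97);pv=A((249.5,98.2),102);k=A((322.5,29.5),126)
ang=lambda d:np.degrees(np.arctan2(d[1],d[0]))
print(h,h2,pv,k); y=ang(k-pv);print('yaw',y,np.hypot(*(k-pv)[:2]))
for d in (h-pv,h2-pv,h2-a,h-a): print(ang(d),np.radians(y-90-ang(d)),np.radians(6.9-90-ang(d)))
print(np.hypot(*(h-pv)[:2]))
E
```

```text
[520.97614715  -2.51385148 141.        ] [520.55262441  -3.5022754   97.        ] [566.58639931  67.97892783 102.        ] [650.85026374  78.15408423 126.        ]
yaw 6.885329023748843 84.87598397983811
-122.9036830210996 0.6944492662982868 0.6947053231383516
-122.78146725729117 0.6923161988219901 0.6925722556620548
-122.67992564243433 0.6905439633149462 0.690800020155011
-122.85086523037214 0.6935274219464633 0.6937834787865281
83.96146161456315
```

The lever is at 0.69 rad, so half-way. Next is the knob. I'll start with the last joint turned back, so it has room for more than 3 rad clockwise.

```bash
python3 -m crank '{"dp":[[1.28,0.8,-0.5],[1.28,0.8,-0.5],[1.28,0.8,-0.5],[1.28,0.8,-0.5],[1.28,0.8,-0.5],[1.28,0.8,-0.5],[1.28,0.8,-0.5],[1.28,0.8,-0.5],[1.28,0.8,-0.5],[1.28,0.8,-0.5]],"delta_rot":[[0,0,8.5],[0,0,8.5],[0,0,8.5],[0,0,8.5],[0,0,8.5],[0,0,8.5],[0,0,8.5],[0,0,8.5],[0,0,8.5],[0,0,8.5]],"claw":[0,0,0,0,0,0,0,0,0,0]}' 40
python3 -m crank '{"dp":[[0,0,0],[0,0,0]],"delta_rot":[[0,0,8.5],[0,0,0]],"claw":[0,0]}'
python3 - <<'E'
from h import *
s=sense();print(s['eef_pos'],s['ee_rot'],s['force'],s['wrist_torque'],s['joints'].round(3))
E
```

```text
time_s: 7.75
eef_pos: [648.4, 79.2, 194.2]
ee_rot: [-0.001, 0.338, 0.941, -0.0]
force: [-0.3, -0.5, -0.5]
grip_width: 1.003
time_s: 7.95
eef_pos: [648.0, 79.0, 194.2]
ee_rot: [-0.001, 0.27, 0.963, -0.0]
force: [0.2, -0.1, -0.2]
grip_width: 0.996
[648.0088389   79.02151642 194.22871406] [-1.48001631e-03  2.69667577e-01  9.62952303e-01 -2.64614002e-04] [ 0.20883942 -0.08881499 -0.15887789] [-0.01225926  0.00076331 -0.00146548] [-0.058  0.629  1.114  0.     1.401 -1.083]
```

```bash
python3 -m crank '{"dp":[[0.28,-0.08,-3],[0,0,-2.5],[0,0,-2.5],[0,0,-1.9],[0,0,0],[0,0,0]],"delta_rot":[[0,0,0],[0,0,0],[0,0,0],[0,0,0],[0,0,0],[0,0,0]],"claw":[0,0,0,0,0,0]}' 40
python3 - <<'E'
from h import *
s=sense();print(s['eef_pos'],s['force'],s['wrist_torque'],s['joints'].round(3))
p,d=capture('wrist'); save('w4',p)
m=WM(s)
E
```

```text
time_s: 8.55
eef_pos: [651.2, 77.8, 97.6]
ee_rot: [-0.0, 0.272, 0.962, 0.0]
force: [-0.0, 0.3, 1.0]
grip_width: 1.001
[651.18114097  77.81623846  97.57344575] [-0.01215892  0.34916335  0.9923682 ] [-0.02858382  0.04220828 -0.0148771 ] [-0.059  0.717  1.221  0.     1.203 -1.08 ]
```

View pics/w4.png

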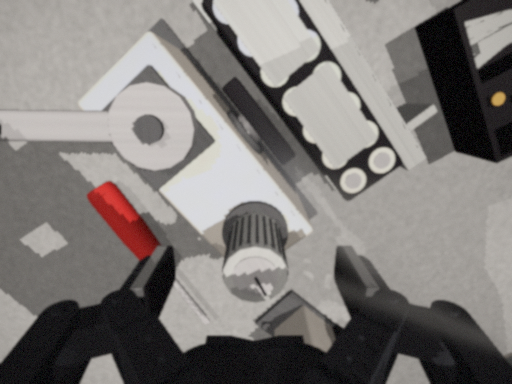

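The knob is centred between the pads at (255,275). I'll lower a little and grip.

```bash
python3 -m crank '{"dp":[[0,0,-0.3],[0,0,0],[0,0,0],[0,0,0],[0,0,0],[0,0,0],[0,0,0],[0,0,0]],"delta_rot":[[0,0,0],[0,0,0],[0,0,0],[0,0,0],[0,0,0],[0,0,0],[0,0,0],[0,0,0]],"claw":[255,255,255,255,255,255,255,255]}' 110
python3 - <<'E'
from h import *
s=sense();print(s['eef_pos'],s['force'],s['wrist_torque'],s['grip_width'],s['joints'].round(3))
for i in range(3): print(sense()['wrist_torque'])
E
```

```text
time_s: 9.4
eef_pos: [651.4, 77.9, 95.0]
ee_rot: [0.0, 0.271, 0.963, 0.0]
force: [-2.2, -0.1, 6.2]
grip_width: 0.345
[651.3655308   77.94267057  95.02226094] [-2.16669587 -0.0817081   6.16953964] [ 0.04615511  0.34090786 -0.02114711] 0.34510305550079934 [-0.059  0.72   1.223  0.     1.198 -1.082]
[ 0.04615511  0.34090786 -0.02114711]
[ 0.04615511  0.34090786 -0.02114711]
[ 0.04615511  0.34090786 -0.02114711]
```

```bash
cat > l.py <<'E'
from h import *
s=sense();q=s['ee_rot'];y=np.degrees(2*np.arctan2(q[2],q[1]))
l=f"{s['time_s']:.2f} yaw {y:.2f} q6 {s['joints'][5]:.4f} tz {s['wrist_torque'][2]:.3f} tau6 {s['tau'][5]:.3f} F {s['force'].round(1)} g {s['grip_width']:.3f} w {s['dq'][5]:.2f}"
print(l);open('log.txt','a').write(l+'\n')
E
python3 l.py
python3 -m crank '{"dp":[[0,0,0]],"delta_rot":[[0,0,-3]],"claw":[255]}' 110 >/dev/null; python3 l.py
python3 -m crank '{"dp":[[0,0,0]],"delta_rot":[[0,0,-3]],"claw":[255]}' 110 >/dev/null; python3 l.py
python3 -m crank '{"dp":[[0,0,0]],"delta_rot":[[0,0,-3]],"claw":[255]}' 110 >/dev/null; python3 l.py
python3 -m crank '{"dp":[[0,0,0]],"delta_rot":[[0,0,-3]],"claw":[255]}' 110 >/dev/null; python3 l.py
python3 -m crank '{"dp":[[0,0,0]],"delta_rot":[[0,0,-3]],"claw":[255]}' 110 >/dev/null; python3 l.py
python3 -m crank '{"dp":[[0,0,0]],"delta_rot":[[0,0,-3]],"claw":[255]}' 110 >/dev/null; python3 l.py
```

```text
9.40 yaw 148.61 q6 -1.0821 tz -0.021 tau6 -0.036 F [-2.2 -0.1  6.2] g 0.345 w 0.00
9.50 yaw 145.64 q6 -1.0300 tz 0.591 tau6 -0.502 F [-1.9 -0.8  5.9] g 0.347 w 0.56
9.60 yaw 142.56 q6 -0.9763 tz 0.565 tau6 -0.115 F [-2.4 -0.2  5.3] g 0.346 w 0.52
9.70 yaw 139.56 q6 -0.9239 tz 0.543 tau6 -0.083 F [-2.3  0.5  6.7] g 0.343 w 0.52
9.80 yaw 136.56 q6 -0.8715 tz 0.630 tau6 -0.082 F [-3.3 -1.4  6.5] g 0.343 w 0.52
9.90 yaw 133.56 q6 -0.8192 tz 0.572 tau6 -0.082 F [-2.7 -1.2  6.1] g 0.345 w 0.52
10.00 yaw 130.56 q6 -0.7668 tz 0.672 tau6 -0.081 F [-3.2 -1.5  6.6] g 0.347 w 0.52
```

```bash

python3 -m crank '{"dp":[[0,0,0]],"delta_rot":[[0,0,-3]],"claw":[255]}' 110 >/dev/null; python3 l.py
python3 -m crank '{"dp":[[0,0,0]],"delta_rot":[[0,0,-3]],"claw":[255]}' 110 >/dev/null; python3 l.py
python3 -m crank '{"dp":[[0,0,0]],"delta_rot":[[0,0,-3]],"claw":[255]}' 110 >/dev/null; python3 l.py
python3 -m crank '{"dp":[[0,0,0]],"delta_rot":[[0,0,-3]],"claw":[255]}' 110 >/dev/null; python3 l.py
python3 -m crank '{"dp":[[0,0,0]],"delta_rot":[[0,0,-3]],"claw":[255]}' 110 >/dev/null; python3 l.py
python3 -m crank '{"dp":[[0,0,0]],"delta_rot":[[0,0,-3]],"claw":[255]}' 110 >/dev/null; python3 l.py
python3 -m crank '{"dp":[[0,0,0]],"delta_rot":[[0,0,-3]],"claw":[255]}' 110 >/dev/null; python3 l.py
python3 -m crank '{"dp":[[0,0,0]],"delta_rot":[[0,0,-3]],"claw":[255]}' 110 >/dev/null; python3 l.py
```

```text
10.10 yaw 127.56 q6 -0.7145 tz 0.625 tau6 -0.081 F [-3.3 -1.3  6.2] g 0.347 w 0.52
10.20 yaw 124.56 q6 -0.6621 tz 0.603 tau6 -0.081 F [-3.2 -1.4  5.9] g 0.345 w 0.52
10.30 yaw 121.56 q6 -0.6097 tz 0.612 tau6 -0.080 F [-3.8 -1.5  6.9] g 0.349 w 0.52
10.40 yaw 118.56 q6 -0.5574 tz 0.592 tau6 -0.080 F [-3.6 -2.3  7.5] g 0.345 w 0.52
10.50 yaw 115.56 q6 -0.5050 tz 0.579 tau6 -0.080 F [-3.9 -1.4  7. ] g 0.346 w 0.52
10.60 yaw 112.56 q6 -0.4526 tz 0.606 tau6 -0.080 F [-4.  -1.8  6.8] g 0.344 w 0.52
10.70 yaw 109.56 q6 -0.4003 tz 0.628 tau6 -0.079 F [-5.8 -1.6  7. ] g 0.346 w 0.52
10.80 yaw 106.56 q6 -0.3480 tz 0.647 tau6 -0.079 F [-5.4 -2.8  7.7] g 0.349 w 0.52
```

```bash

python3 -m crank '{"dp":[[0,0,0]],"delta_rot":[[0,0,-2.5]],"claw":[255]}' 110 >/dev/null; python3 l.py
python3 -m crank '{"dp":[[0,0,0]],"delta_rot":[[0,0,-2.5]],"claw":[255]}' 110 >/dev/null; python3 l.py
python3 -m crank '{"dp":[[0,0,0]],"delta_rot":[[0,0,-2.5]],"claw":[255]}' 110 >/dev/null; python3 l.py
python3 -m crank '{"dp":[[0,0,0]],"delta_rot":[[0,0,-2.5]],"claw":[255]}' 110 >/dev/null; python3 l.py
python3 -m crank '{"dp":[[0,0,0]],"delta_rot":[[0,0,-2.5]],"claw":[255]}' 110 >/dev/null; python3 l.py
python3 -m crank '{"dp":[[0,0,0]],"delta_rot":[[0,0,-2.5]],"claw":[255]}' 110 >/dev/null; python3 l.py
python3 - <<'E'
from h import *
p,d=capture('wrist'); save('w5',p)
E
```

```text
10.90 yaw 104.06 q6 -0.3044 tz 0.593 tau6 0.114 F [-5.7 -1.3  6.1] g 0.347 w 0.43
11.00 yaw 101.58 q6 -0.2610 tz 0.565 tau6 0.041 F [-5.8 -2.8  7.3] g 0.349 w 0.43
11.10 yaw 99.08 q6 -0.2174 tz 0.593 tau6 0.036 F [-6.  -2.7  7.6] g 0.347 w 0.43
11.20 yaw 96.58 q6 -0.1738 tz 0.605 tau6 0.036 F [-6.8 -1.   8.3] g 0.348 w 0.43
11.30 yaw 94.08 q6 -0.1302 tz 0.692 tau6 0.036 F [-6.4 -2.5  8.4] g 0.346 w 0.43
11.40 yaw 91.59 q6 -0.0865 tz 0.580 tau6 0.036 F [-6.3 -1.6  8.1] g 0.347 w 0.43
```

View pics/w5.png

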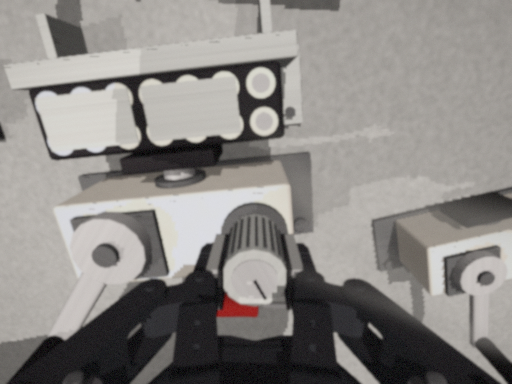

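The picture shows the pads on the knob at (255,270), and the mark has kept its direction relative to the tool, so there is no slip. The shoe at (170,158) is now up against the pack. I'll continue.

```bash

python3 -m crank '{"dp":[[0,0,0]],"delta_rot":[[0,0,-2.5]],"claw":[255]}' 110 >/dev/null; python3 l.py
python3 -m crank '{"dp":[[0,0,0]],"delta_rot":[[0,0,-2.5]],"claw":[255]}' 110 >/dev/null; python3 l.py
python3 -m crank '{"dp":[[0,0,0]],"delta_rot":[[0,0,-2.5]],"claw":[255]}' 110 >/dev/null; python3 l.py
python3 -m crank '{"dp":[[0,0,0]],"delta_rot":[[0,0,-2.5]],"claw":[255]}' 110 >/dev/null; python3 l.py
python3 -m crank '{"dp":[[0,0,0]],"delta_rot":[[0,0,-2.5]],"claw":[255]}' 110 >/dev/null; python3 l.py
python3 -m crank '{"dp":[[0,0,0]],"delta_rot":[[0,0,-2.5]],"claw":[255]}' 110 >/dev/null; python3 l.py
```

```text
11.55 yaw 89.14 q6 -0.0438 tz 0.621 tau6 -0.224 F [-6.8 -3.3  7.9] g 0.347 w 0.46
11.65 yaw 86.58 q6 0.0007 tz 0.655 tau6 0.014 F [-7.  -2.7  8. ] g 0.350 w 0.43
11.75 yaw 84.09 q6 0.0444 tz 0.607 tau6 0.035 F [-7.  -1.5  7.8] g 0.348 w 0.43
11.85 yaw 81.58 q6 0.0880 tz 0.675 tau6 0.036 F [-7.1 -2.4  8.1] g 0.349 w 0.43
11.95 yaw 79.09 q6 0.1316 tz 0.627 tau6 0.036 F [-8.  -3.   8.5] g 0.351 w 0.43
12.05 yaw 76.58 q6 0.1753 tz 0.657 tau6 0.036 F [-8.7 -1.6  7.8] g 0.346 w 0.43
```

```bash

python3 -m crank '{"dp":[[0,0,0]],"delta_rot":[[0,0,-2]],"claw":[255]}' 110 >/dev/null; python3 l.py
python3 -m crank '{"dp":[[0,0,0]],"delta_rot":[[0,0,-2]],"claw":[255]}' 110 >/dev/null; python3 l.py
python3 -m crank '{"dp":[[0,0,0]],"delta_rot":[[0,0,-2]],"claw":[255]}' 110 >/dev/null; python3 l.py
python3 -m crank '{"dp":[[0,0,0]],"delta_rot":[[0,0,-2]],"claw":[255]}' 110 >/dev/null; python3 l.py
python3 -m crank '{"dp":[[0,0,0]],"delta_rot":[[0,0,-2]],"claw":[255]}' 110 >/dev/null; python3 l.py
python3 -m crank '{"dp":[[0,0,0]],"delta_rot":[[0,0,-2]],"claw":[255]}' 110 >/dev/null; python3 l.py
cat > fit.py <<'E'
from h import *
import re
Y=[];T=[]
for l in open('log.txt'):
    a=re.search(r'yaw ([-\d.]+) .*tz ([-\d.]+) .*w ([-\d.]+)',l).groups()
    y,t,w=map(float,a)
    if w>0.1 and y<146: Y.append(np.radians(148.6-y));T.append(t)
Y=np.array(Y);T=np.array(T)
for push in (0,0.02):
  r=[]
  for k in np.arange(0.3,Y[-1]+.3,0.02):
    for pk in (np.arange(0.2,k,0.05) if push else [9]):
      mdl=0.4*np.clip(Y-k,0,None)+push*(Y>pk)
      b=np.mean(T-mdl); r.append((np.sum((T-mdl-b)**2),k,pk,b))
  r.sort(); g=r[0]; sg=np.sqrt(g[0]/(len(Y)-2))
  ok=[x[1] for x in r if x[0]<g[0]+4*sg**2]
  print(push,'kink',g[1],'range',min(ok),max(ok),'base',g[3],'sig',sg)
print('now',Y[-1], 'n',len(Y))
E
python3 fit.py
```

```text
12.15 yaw 74.59 q6 0.2101 tz 0.626 tau6 0.229 F [-7.8 -1.9  9.3] g 0.345 w 0.34
12.25 yaw 72.60 q6 0.2448 tz 0.616 tau6 0.156 F [-7.8 -2.3  8.8] g 0.344 w 0.35
12.35 yaw 70.61 q6 0.2796 tz 0.629 tau6 0.151 F [-8.1 -2.2  9. ] g 0.347 w 0.35
12.45 yaw 68.61 q6 0.3146 tz 0.596 tau6 0.150 F [-8.  -1.6  8.3] g 0.345 w 0.35
12.55 yaw 66.61 q6 0.3495 tz 0.569 tau6 0.150 F [-7.4 -1.9  9.6] g 0.344 w 0.35
12.65 yaw 64.61 q6 0.3844 tz 0.573 tau6 0.150 F [-8.5 -2.1  9.7] g 0.348 w 0.35
0 kink 1.480000000000001 range 1.400000000000001 1.7600000000000013 base 0.61075 sig 0.03598425581649102
0.02 kink 1.480000000000001 range 1.400000000000001 1.7600000000000013 base 0.5938749999999999 sig 0.03387403135146452
now 1.4659020387500372 n 32
```

```bash

python3 -m crank '{"dp":[[0,0,0]],"delta_rot":[[0,0,-2.5]],"claw":[255]}' 110 >/dev/null; python3 l.py
python3 -m crank '{"dp":[[0,0,0]],"delta_rot":[[0,0,-2.5]],"claw":[255]}' 110 >/dev/null; python3 l.py
python3 -m crank '{"dp":[[0,0,0]],"delta_rot":[[0,0,-2.5]],"claw":[255]}' 110 >/dev/null; python3 l.py
python3 -m crank '{"dp":[[0,0,0]],"delta_rot":[[0,0,-2.5]],"claw":[255]}' 110 >/dev/null; python3 l.py
python3 -m crank '{"dp":[[0,0,0]],"delta_rot":[[0,0,-2.5]],"claw":[255]}' 110 >/dev/null; python3 l.py
python3 -m crank '{"dp":[[0,0,0]],"delta_rot":[[0,0,-2.5]],"claw":[255]}' 110 >/dev/null; python3 l.py
python3 fit.py
```

```text
12.75 yaw 62.10 q6 0.4281 tz 0.571 tau6 -0.042 F [-8.8 -2.   8.6] g 0.344 w 0.44
12.85 yaw 59.59 q6 0.4720 tz 0.636 tau6 0.031 F [-9.4 -1.5  8.7] g 0.345 w 0.43
12.95 yaw 57.09 q6 0.5156 tz 0.602 tau6 0.036 F [-9.8 -2.1  9.2] g 0.346 w 0.43
13.05 yaw 54.59 q6 0.5593 tz 0.586 tau6 0.037 F [-9.9 -1.3  9.8] g 0.346 w 0.43
13.15 yaw 52.09 q6 0.6029 tz 0.579 tau6 0.036 F [-10.5  -1.7   9.5] g 0.343 w 0.43
13.25 yaw 49.59 q6 0.6465 tz 0.616 tau6 0.036 F [-10.1  -0.6   9.6] g 0.344 w 0.43
0 kink 1.7000000000000013 range 1.6200000000000012 2.0200000000000014 base 0.6084942053431623 sig 0.03440085940038182
0.02 kink 1.7200000000000013 range 1.6200000000000012 2.0200000000000014 base 0.5902836790273728 sig 0.03275611448472062
now 1.7280504923995856 n 38
```

```bash

python3 -m crank '{"dp":[[0,0,0]],"delta_rot":[[0,0,-2.5]],"claw":[255]}' 110 >/dev/null; python3 l.py
python3 -m crank '{"dp":[[0,0,0]],"delta_rot":[[0,0,-2.5]],"claw":[255]}' 110 >/dev/null; python3 l.py
python3 -m crank '{"dp":[[0,0,0]],"delta_rot":[[0,0,-2.5]],"claw":[255]}' 110 >/dev/null; python3 l.py
python3 -m crank '{"dp":[[0,0,0]],"delta_rot":[[0,0,-2.5]],"claw":[255]}' 110 >/dev/null; python3 l.py
python3 -m crank '{"dp":[[0,0,0]],"delta_rot":[[0,0,-2.5]],"claw":[255]}' 110 >/dev/null; python3 l.py
python3 -m crank '{"dp":[[0,0,0]],"delta_rot":[[0,0,-2.5]],"claw":[255]}' 110 >/dev/null; python3 l.py
python3 fit.py
python3 - <<'E'
from h import *
p,d=capture('wrist'); save('w6',p)
p,d=capture('scene'); save('s6',p[130:280,180:340].repeat(4,0).repeat(4,1))
E
```

```text
13.35 yaw 47.09 q6 0.6901 tz 0.636 tau6 0.036 F [-10.4  -1.5  10.3] g 0.349 w 0.43
13.45 yaw 44.60 q6 0.7338 tz 0.569 tau6 0.041 F [-11.1  -0.8   9.8] g 0.349 w 0.43
13.55 yaw 42.10 q6 0.7774 tz 0.632 tau6 0.049 F [-10.4  -1.   10.2] g 0.347 w 0.43
13.65 yaw 39.60 q6 0.8210 tz 0.656 tau6 0.048 F [-10.8  -0.4  10. ] g 0.343 w 0.43
13.75 yaw 37.09 q6 0.8647 tz 0.616 tau6 0.048 F [-11.1  -0.9  10.4] g 0.347 w 0.43
13.85 yaw 34.60 q6 0.9083 tz 0.599 tau6 0.048 F [-10.6  -0.2   8.9] g 0.346 w 0.43
0 kink 2.0000000000000013 range 1.8400000000000014 2.2800000000000016 base 0.6100454545454546 sig 0.03373986941111049
0.02 kink 2.0000000000000013 range 1.8600000000000014 2.2800000000000016 base 0.5923181818181816 sig 0.03222522874962053
now 1.9896753472735358 n 44
```

View pics/w6.png

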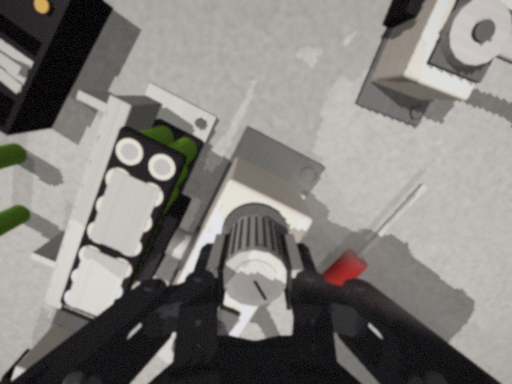

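View pics/s6.png

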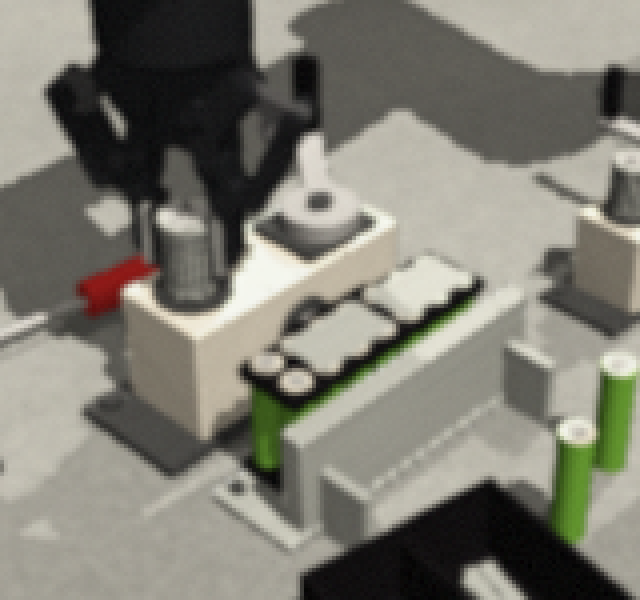

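In the pictures the knob at (255,275) hasn't slipped, and the shoe is up against the pack at (175,225). The joint torque at constant speed stepped from 0.036 to 0.048 near yaw 44°, so pushing the pack has begun. I'll continue at the same speed.

```bash

python3 -m crank '{"dp":[[0,0,0]],"delta_rot":[[0,0,-2.5]],"claw":[255]}' 110 >/dev/null; python3 l.py
python3 -m crank '{"dp":[[0,0,0]],"delta_rot":[[0,0,-2.5]],"claw":[255]}' 110 >/dev/null; python3 l.py
python3 -m crank '{"dp":[[0,0,0]],"delta_rot":[[0,0,-2.5]],"claw":[255]}' 110 >/dev/null; python3 l.py
python3 -m crank '{"dp":[[0,0,0]],"delta_rot":[[0,0,-2.5]],"claw":[255]}' 110 >/dev/null; python3 l.py
python3 -m crank '{"dp":[[0,0,0]],"delta_rot":[[0,0,-2.5]],"claw":[255]}' 110 >/dev/null; python3 l.py
```

```text
14.05 yaw 32.16 q6 0.9508 tz 0.610 tau6 -0.288 F [-10.7  -1.1  10.1] g 0.345 w 0.46
14.15 yaw 29.60 q6 0.9955 tz 0.637 tau6 0.022 F [-11.3  -0.7   9.9] g 0.350 w 0.43
14.25 yaw 27.10 q6 1.0392 tz 0.628 tau6 0.047 F [-11.6  -0.3   9.9] g 0.349 w 0.43
14.35 yaw 24.60 q6 1.0828 tz 0.647 tau6 0.048 F [-11.   -0.3  10.5] g 0.345 w 0.43
14.45 yaw 22.10 q6 1.1265 tz 0.611 tau6 0.057 F [-11.6  -0.5  10.6] g 0.348 w 0.43
```

```bash

python3 -m crank '{"dp":[[0,0,0]],"delta_rot":[[0,0,-2.5]],"claw":[255]}' 110 >/dev/null; python3 l.py
python3 -m crank '{"dp":[[0,0,0]],"delta_rot":[[0,0,-2.5]],"claw":[255]}' 110 >/dev/null; python3 l.py
python3 -m crank '{"dp":[[0,0,0]],"delta_rot":[[0,0,-2.5]],"claw":[255]}' 110 >/dev/null; python3 l.py
python3 fit.py
```

```text
14.55 yaw 19.61 q6 1.1701 tz 0.641 tau6 0.072 F [-10.8  -1.4  10.1] g 0.346 w 0.43
14.65 yaw 17.11 q6 1.2137 tz 0.624 tau6 0.087 F [-11.9  -0.   10.5] g 0.344 w 0.43
14.75 yaw 14.61 q6 1.2573 tz 0.677 tau6 0.102 F [-10.8   0.5   9.7] g 0.346 w 0.43
0 kink 2.2000000000000015 range 2.1200000000000014 2.3200000000000016 base 0.611537370737578 sig 0.03191681563307511
0.02 kink 2.2200000000000015 range 2.1400000000000015 2.3200000000000016 base 0.5939823053819844 sig 0.0304729769324611
now 2.3385666647472023 n 52
```

The two signals agree: pressing began at yaw about 23.6° (2.18 rad of turn), and I'm now about 0.16 rad past it. That is still inside the force window (about 91 N predicted). I'll back off most of it to centre the force, then release.

```bash

python3 -m crank '{"dp":[[0,0,0],[0,0,0],[0,0,0],[0,0,0],[0,0,0]],"delta_rot":[[0,0,2],[0,0,2],[0,0,2],[0,0,0],[0,0,0]],"claw":[255,255,255,255,255]}' 110; python3 l.py
python3 -m crank '{"dp":[[0,0,0],[0,0,0],[0,0,0],[0,0,0],[0,0,4],[0,0,5],[0,0,5],[0,0,3],[0,0,0]],"delta_rot":[[0,0,0],[0,0,0],[0,0,0],[0,0,0],[0,0,0],[0,0,0],[0,0,0],[0,0,0],[0,0,0]],"claw":[0,0,0,0,0,0,0,0,0]}'
python3 l.py
python3 - <<'E'
from h import *
s=sense(); print(s['eef_pos'])
p,d=capture('wrist'); save('w7',p);np.savez('w7.npz',p=p,d=d,M=WM(s))
p,d=capture('top'); save('t7',p[150:270,180:340].repeat(5,0).repeat(5,1))
E
```

```text
time_s: 15.25
eef_pos: [649.9, 78.1, 95.0]
ee_rot: [-0.0, 0.984, 0.179, -0.002]
force: [-11.2, -0.6, 10.3]
grip_width: 0.35
15.25 yaw 20.61 q6 1.1521 tz -0.132 tau6 -0.148 F [-11.2  -0.6  10.3] g 0.350 w 0.00
time_s: 16.15
eef_pos: [652.5, 77.8, 269.6]
ee_rot: [0.001, 0.984, 0.179, 0.005]
force: [0.3, -0.2, 0.4]
grip_width: 1.001
16.15 yaw 20.62 q6 1.1518 tz -0.005 tau6 0.000 F [ 0.3 -0.2  0.4] g 1.001 w 0.00
[652.48630266  77.84503753 269.63630997]
```

View pics/w7.png

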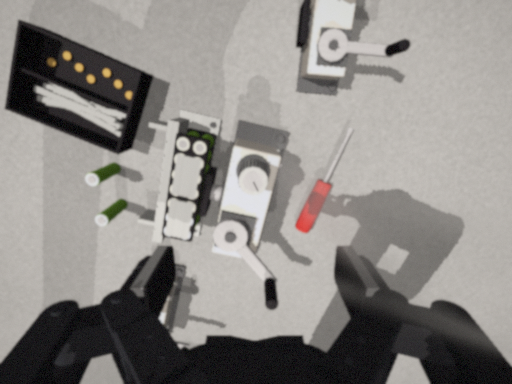

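```bash
python3 - <<'E'
from h import *
z=np.load('w7.npz');m=z['M'];p=z['p'];save('w7c',cv2.resize(p[140:315,190:290],None,fx=3.4,fy=3.4,interpolation=cv2.INTER_CUBIC))
for z_,P in [(0,[565.5,77,102]),(0,[519,6,141]),(0,[519,6,97]),(0,[650.8,78.2,126])]: print(P,proj('wrist',P,m).round(1))
E
```

```text
[565.5, 77, 102] [230.2 237.6]
[519, 6, 141] [271.4 304.7]
[519, 6, 97] [269.4 281.8]
[650.8, 78.2, 126] [253.4 180.7]
```

View pics/w7c.png

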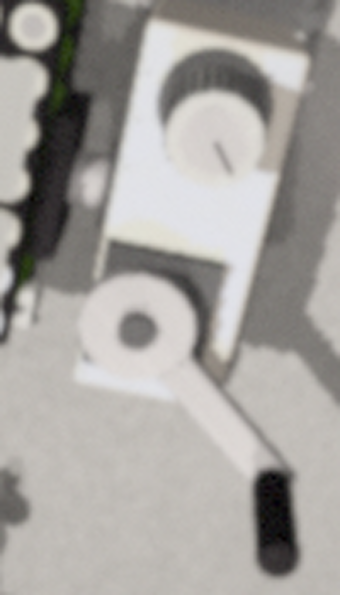

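View pics/t7.png

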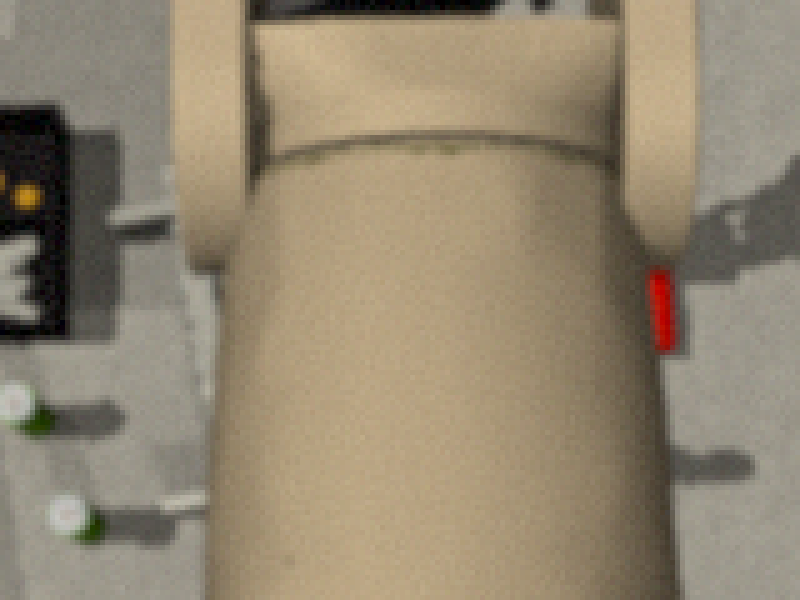

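The close-up matches the prediction to about 1 px: pivot at (230.6,236.5) and handle top at (271.8,303.5). The lever is still half-way and its pivot has moved about 8.9 mm. I'll go back to the handle, expected at (519,6.5).

```bash
python3 -m crank '{"dp":[[-2.7,-1.42,0],[-2.7,-1.42,0],[-2.7,-1.42,0],[-2.7,-1.42,0],[-2.6,-1.42,0],[0,0,-4],[0,0,-4],[0,0,-4],[0,0,0],[0,0,0]],"delta_rot":[[0,0,7.2],[0,0,7.2],[0,0,7.2],[0,0,7.2],[0,0,7.2],[0,0,0],[0,0,0],[0,0,0],[0,0,0],[0,0,0]],"claw":[0,0,0,0,0,0,0,0,0,0]}' 40
python3 - <<'E'
from h import *
s=sense();m=WM(s);print(s['eef_pos'],s['ee_rot'],s['force'],s['joints'].round(2)); print(2*np.degrees(np.arctan2(s['ee_rot'][2],s['ee_rot'][1]))-90)
p,d=capture('wrist'); save('w8',p); print(proj('wrist',[519.2,6.5,141],m))
E
```

```text
time_s: 17.25
eef_pos: [517.1, 6.9, 144.3]
ee_rot: [-0.001, 0.88, 0.474, -0.001]
force: [-0.3, 0.7, 1.4]
grip_width: 1.002
[517.07667022   6.90571275 144.34570349] [-5.13368810e-04  8.80436335e-01  4.74163750e-01 -5.77792353e-04] [-0.34287494  0.71240905  1.38123967] [-0.21  0.38  1.64  0.    1.12  0.37]
-33.39014986516251
[258.35952735 242.92503779]
```

View pics/w8.png

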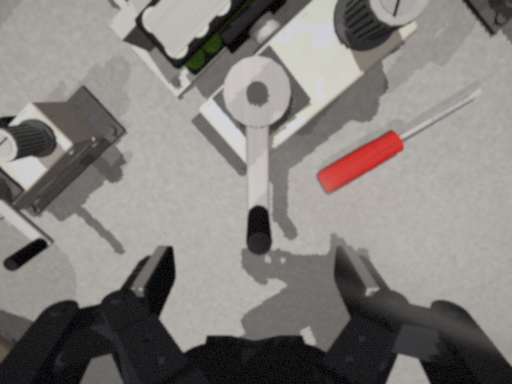

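The handle is at (258,241), as predicted. I'll go down and grip.

```bash
python3 -m crank '{"dp":[[0.2,0,-2.5],[0,0,-1.4],[0,0,0],[0,0,0],[0,0,0],[0,0,0],[0,0,0],[0,0,0],[0,0,0]],"delta_rot":[[0,0,0],[0,0,0],[0,0,0],[0,0,0],[0,0,0],[0,0,0],[0,0,0],[0,0,0],[0,0,0]],"claw":[0,0,0,255,255,255,255,255,255]}' 40
python3 - <<'E'
from h import *
s=sense();print(s['eef_pos'],s['force'],s['wrist_torque'],s['grip_width'])
th=np.radians(np.linspace(-123,-163.5,11));c=8.5*np.c_[np.cos(th),np.sin(th)];print(np.diff(c,axis=0).round(2).tolist())
E
```

```text
time_s: 18.2
eef_pos: [519.5, 6.7, 105.8]
ee_rot: [0.0, 0.88, 0.474, 0.0]
force: [0.5, -1.6, 3.7]
grip_width: 0.172
[519.52334341   6.68055286 105.7679394 ] [ 0.5177652  -1.55187116  3.65397569] [-0.14622813  0.02063106 -0.03467027] 0.1724198770979509
[[-0.49, 0.34], [-0.47, 0.38], [-0.44, 0.41], [-0.41, 0.44], [-0.38, 0.47], [-0.34, 0.49], [-0.31, 0.52], [-0.27, 0.54], [-0.23, 0.55], [-0.19, 0.57]]
```

```bash
python3 -m crank '{"dp":[[-0.49,0.34,0],[-0.47,0.38,0],[-0.44,0.41,0],[-0.41,0.44,0],[-0.38,0.47,0],[-0.34,0.49,0],[-0.31,0.52,0],[-0.27,0.54,0]],"delta_rot":[[0,0,-4],[0,0,-4],[0,0,-4],[0,0,-4],[0,0,-4],[0,0,-4],[0,0,-4],[0,0,-4]],"claw":[255,255,255,255,255,255,255,255]}' 40
python3 - <<'E'
from h import *
s=sense();print(s['eef_pos'],s['force'],s['wrist_torque'],s['grip_width'])
v=s['eef_pos'][:2]-np.array([565.5,77.0]);print(np.hypot(*v),np.degrees(np.arctan2(v[1],v[0])))
E
python3 -m crank '{"dp":[[-0.23,0.55,0],[-0.19,0.57,0],[0,0,0]],"delta_rot":[[0,0,-4],[0,0,-4],[0,0,0]],"claw":[255,255,255]}'
python3 - <<'E'
from h import *
s=sense();print(s['eef_pos'],s['force'],s['wrist_torque'],s['grip_width'])
v=s['eef_pos'][:2]-np.array([565.5,77.0]);print(np.hypot(*v),np.degrees(np.arctan2(v[1],v[0])))
E
```

```text
time_s: 19.0
eef_pos: [489.0, 41.6, 105.8]
ee_rot: [0.002, 0.977, 0.212, 0.001]
force: [4.2, -9.3, -0.2]
grip_width: 0.173
[489.04123988  41.5711998  105.7907002 ] [ 4.16284372 -9.29584763 -0.16858365] [-1.28473395 -0.54618368 -0.02881617] 0.17326886757757112
84.26827328647761 -155.1383442255958
time_s: 19.3
eef_pos: [484.8, 52.6, 105.8]
ee_rot: [0.002, 0.99, 0.144, 0.001]
force: [2.9, -9.5, 0.5]
grip_width: 0.177
[484.78113983  52.62851803 105.78924784] [ 2.90394361 -9.4683777   0.47605396] [-1.41889671 -0.35048847 -0.02332368] 0.17690471288181112
84.31787188915114 -163.19933564999064
```

About 10 N at the handle, as a rightly set clamp should give. I'll nudge until the stop is felt.

```bash
python3 -m crank '{"dp":[[-0.04,0.14,0],[0,0,0]],"delta_rot":[[0,0,-1],[0,0,0]],"claw":[255,255]}' | sed -n '2p;4p'
python3 -m crank '{"dp":[[-0.04,0.14,0],[0,0,0]],"delta_rot":[[0,0,0],[0,0,0]],"claw":[255,255]}'| sed -n '2p;4p'
```

```text
eef_pos: [484.8, 52.8, 105.8]
force: [2.5, -18.0, 0.2]
eef_pos: [484.7, 53.0, 105.8]
force: [5.0, -24.8, -0.9]
```

The stop is reached: the force rose to 25 N with no motion. Now release and move clear.

```bash
python3 -m crank '{"dp":[[0,0,0],[0,0,0],[0,0,0],[0,0,0],[0,0,4],[0,0,5],[0,0,5],[0,0,5],[0,0,0]],"delta_rot":[[0,0,0],[0,0,0],[0,0,0],[0,0,0],[0,0,0],[0,0,0],[0,0,0],[0,0,0],[0,0,0]],"claw":[0,0,0,0,0,0,0,0,0]}'
python3 - <<'E'
from h import *
s=sense(); print(s['eef_pos'],s['force'])
p,d=capture('wrist'); save('w9',p);np.savez('w9.npz',p=p,d=d,M=WM(s))
m=WM(s)
print(proj('wrist',[565.5,77,102],m),proj('wrist',[565.5+85*np.cos(np.radians(-163.3)),77+85*np.sin(np.radians(-163.3)),141],m))
p,d=capture('scene'); save('s9',p)
E
```

```text
time_s: 20.6
eef_pos: [484.8, 56.9, 301.6]
ee_rot: [0.001, 0.991, 0.136, 0.006]
force: [0.4, 0.2, -1.0]
grip_width: 1.001
[484.81947885  56.89512097 301.62743244] [ 0.40485057  0.24931049 -0.96686934]
[256.10311439  98.1731892 ] [257.66937746 177.16360956]
```

View pics/w9.png

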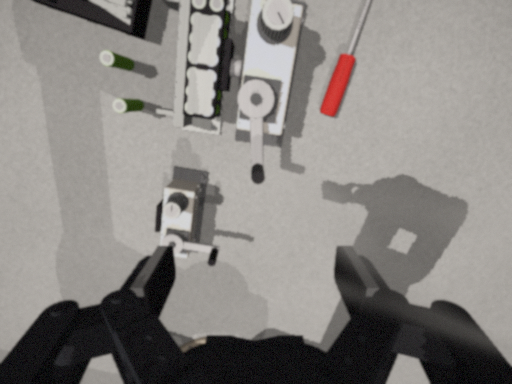

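View pics/s9.png

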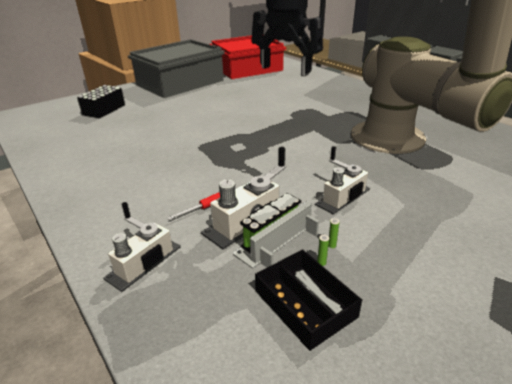

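The lever is home: pivot at (256,98) and handle top at (258,177), as predicted for 1.40 rad. The pack is against the back stop, the driver, cells and tray are where they were, and the gripper is clear. I'm handing in.

```bash
python3 -c "
from h import *
print(finish_job())"
```

```text
the job is handed in; nothing more can be done
None
```

I clamped the pack in the largest (middle) clamp and handed the job in at about 20.7 s of the 58 s allowed. No verdict was reported, and the final force is worked out, not measured.

- **Lever to half-way:** I swung the lever to 0.69 rad, measured in the wrist picture, and let go.
- **Knob:** I turned the knob clockwise and felt pressing begin after about 2.18 rad. The wrist moment and the last joint's torque agreed on this within 0.04 rad. I had run about 0.16 rad past that point, so I turned back about 0.1 rad. That leaves the shoe pressing the pack with roughly 5 N.
- **Lever home:** I swung the lever to its stop, where the force rose to 25 N with no further motion, then let go and moved clear. The knob was not touched after that.

**Last checks:** the final wrist picture shows the lever where 1.40 rad should put it. The handle took about 10 N as it closed, as a rightly set clamp should. From the knob and lever angles I expect a clamping force of about 80 N. By eye, the screwdriver, loose cells and tray have not moved. No check disagreed with another.

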